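# Move the lift-off door to the idle mouth of the gas forge

## Task

This two-chamber gas forge is cold and has one door: squeeze its sprung hinge pin back, lift the door off the mouth it hangs on, and hang it the same way on the empty mouth beside it, stub down in the saddle and pin sprung fully home through the eye. Feel it into place gently, let go only once it is seated, and leave the things on the bench where they are.

Things in the scene. Friction and masses are not known exactly. Their poses are not given: they have to be found in the camera images.
- forge: Dark steel box forge, fixed: 220 deep (x), 380 wide (y), roof at z 215, on feet, two burners on the roof 120+ behind the hinge line, rising 130. Origin: centre of underside. Front with two mouths side by side faces its -x; z up. Per mouth a collar stands 26 out of the front; the door leans on it, its back 7 behind the hinge line. A work ledge at z 43 runs below the mouths.
- first_mouth (a point): Where the door's origin is while it hangs at the start; axes as the forge: -x out of the mouth, y along the hinge line, z up. Hanger plates stick out of the front beside the door: at y +63..+70 the saddle, a slot open upwards, 10 wide, flared at the top, its horns 18 above the hinge line; at y -63..-69 the eye plate, 17 above and below the line, with a closed 10.4 mm round eye on the line.
- empty_mouth (a point): The same point and axes at the empty mouth, 172 mm along the forge's -y. Its hanger plates are alike, but bolted through slots by hand: saddle and eye together really sit anywhere from 10 mm below to 10 mm above this point (not measured; find the seat by feel). Stub on the saddle's floor and door level puts the pin in line with the eye. Sideways play in a hanger is 2 mm either way.
- door: Lift-off door, 0.45 to 0.75 kg: steel pan with pale fibre board, 122 wide (y), 133 high (z -12 to -145), 16 thick. Origin: on the hinge line at mid width; axes as the forge's while hung. At its +y end a fixed 8 mm stub juts 14 beyond the plate; at its -y end the sprung pin. Lift it 40 or more to clear the horns. At the empty mouth press it on the forge with no more than 20 N.
- grip (a point): To pinch: 30 mm above the door's hinge line at mid width (x, y 0). Two upright tabs, 22 wide in x, 6 thick, tops 46 above the line: the fixed one on the door, outer face at y +18; the pin's tab, outer face at y -30 when out and -18 when fully drawn. Squeezing them together along y, 48 to 36 mm over the outer faces, draws the pin. Rod, ears and spring barrel stay under 8 mm above the line.
- pin (a joint): How far the sprung hinge pin is drawn back towards +y, m: 0 out, 0.012 fully drawn (a stop). The spring pushes it out with 4.4 N when out, 9.2 N when drawn; pinch with about 20 to 30 N to hold it drawn and carry the door.
- pin_tip (a point): Tip of the sprung pin, 8 mm rod with a coned end, 72.5 mm along the door's -y from its origin when out (3.5 mm through the eye plate), 60.5 when drawn, just inside the door's edge. Moves with the pin.
- hammer: Bystander: hammer 300 mm long lying on the bench beyond the forge's front; origin under it. Leave it be.
- firebrick: Bystander: pale brick 114 x 230 x 64 mm lying on the bench; origin centre of underside. Leave it be.
- flux_tin: Bystander: plain metal tin, 72 mm diameter, 75 mm high, standing on the bench; origin centre of underside. Leave it be.
Not all that is in view belongs to the job. What is shaped like the door but pink or turquoise is not meant.

How it is judged:
By the outcome, as a careful person would: the job done as asked, in the order asked, and still so for the second after the job is handed in, with the robot touching nothing.
It also fails if it takes over 58 s, if anything falls off the work surface, if the arm or the gripper's body presses on something with over 40 N, if the wrist force passes 120 N, or if a joint passes its speed limit or range.

## Robot

A 7-joint arm with a two-finger parallel gripper is mounted at the origin on the work surface. World frame = base frame: x ahead of the robot, y to its left, z up, the work surface at z = 0. Lengths are in m, angles in rad, forces in N, time in s.
With the tool pointing down it reaches from about 0.4 to 0.85 m from the base axis. Payload 4.5 kg.
Tool frame: the origin (TCP) lies midway between the tips of the shut fingers; the grasp point (between the pads) lies 19 mm behind it; y points along the fingers, z is the direction in which the jaws open and shut, and the axes are right-handed (so a half turn about y gives the same grasp; the last joint's range is limited). The gripper opens to 88 mm and grips with 3 to 60 N. Pads are 18 mm wide; open, the fingers measure 123 mm over their backs; the gripper's body (75 mm by 187 mm) begins 45 mm behind the grasp point.
Start: joints at [1.34, 0.689, -0.195, 1.565, 0.157, 0.902, -0.215], TCP at [0.164, -0.603, 0.239] pointing down, gripper open.
Joint ranges: [-3.01, 3.01], [-0.46, 2.08], [-1.47, 1.51], [0.13, 2.56], [-1, 4.14], [0.04, 2.09], [-2.66, 2.66]. Speed limits (rad/s): [2.57, 2.57, 3.14, 3.14, 3.14, 3.14, 3.14].

## Interface

Orientations are given as a unit quaternion [x, y, z, w].
In Python, from plant import r, snapshot, get_calibration, job, boxes_of gives the robot as it stands. The module is installed in compiled form; this text tells all that it offers.
- The arm moves only by the shell command python3 -m handwheel 'ROWS' [OPENING] [FORCE]. ROWS is JSON, a list that holds one entry, the list of rows, each a list of 6 numbers: the shift along the tool's x, y, z as a fraction of full scale, then the turn, a rotation vector about the tool's x, y, z as a fraction of full scale. In form: [[[x, y, z, wx, wy, wz], ...]]. A call has 1 to 12 rows; each row is the pose to reach, as a shift and turn from the pose commanded when the call began, along the tool's axes at that moment, turning the shorter way round; what a row does not reach only later rows make up. Full scale, the value 1, is 100 cm for a shift and 180 degrees for a turn. A row lasts 1/12 s, in which the tool goes at most 41.7 mm and 7.16 degrees, less where a joint would pass 70% of its speed; a pose out of reach is approached as far as the arm can. A call with a number of a shift or a turn outside -1 to 1 is refused whole. A call with a gripper value outside its range is refused whole. OPENING is the opening, from -1 (shut) to 1 (fully open), set as the call begins (- or left out, the last holds). The fingers move at their own pace and stop on an object; FORCE is the grip in N (left out, the last holds). Time passes only in rows, so rows that repeat a pose let the fingers close. It gives the time, the measured TCP pose, the force and the opening at its end, in the units of the state.
- r.get_state(): the state, without advancing time (a new reading comes with each control period).
- snapshot(name): name is "scene" or "top" or "wrist"; returns the picture (480x640x3 uint8, red, green, blue); there is no depth.
- get_calibration(name): a dict with "fx", "fy", "cx", "cy" (pixels), "T" (4x4, takes a point from camera to world coordinates). Camera axes: x right, y down, z forward; pixel columns grow to the right and rows downward; lengths in m; the calibration is good to about 2 mm. A picture is of the moment at which its call begins: read the wrist's pose just before it. get_calibration takes no time and is no camera call; for the wrist camera it gives the pose at the moment of the call.
- job.finish_job(): hands the job in, once; it reports no verdict.
Trained networks look in the newest picture that a camera, given by its name, has taken for a name from the list of things; names that differ only in an ending like _2 or _b are one class to them, and where a whole thing is asked for, a point or a joint stands for the part that bears it (a point fixed in the world has none). Each returns a list of dicts, best first, with "confidence" (0 to 1); they miss things now and then, are a little off and sometimes report something else, mostly with a low value. They report only what shows in the picture. A call takes as long as a camera call. They do not tell look-alikes from the thing itself.
- boxes_of(thing, camera): "bbox" ([left, top, right, bottom] in pixels, round what is visible of it).
The state is a dict: "clock": time; "q": joint angles; "qd": joint speeds; "joint_torque": joint torques, N m; "tool_pos": TCP position; "eef_rot": TCP orientation; "contact_force": force on the tool from outside, world axes, zero at the start; "moment": the same for the moment, N m; "opening": opening from 0.0 (shut) to 1.0 (fully open).
Only numpy, scipy, OpenCV 4.12 (cv2) and the standard library are available. Lean on these libraries where they do the work, as an engineer would, in place of code of your own. Each camera call takes 0.05 s, during which the arm holds its last target. There are 200 camera calls.

## Working session

There is one attempt and no reset: what is moved stays moved. The work goes in short steps, Python scripts to look and compute and a shell command to move; the robot and the scene stay as the last step left them, time stands still between calls to the robot, and variables do not carry over. Pictures are saved under pics/ and viewed, about 8 in all and at most 12, crops included, and the job is handed in when it is done.

```bash
mkdir -p pics
cat > h.py <<'E'
import numpy as np,cv2
from scipy.spatial.transform import Rotation as R
from plant import r,snapshot,get_calibration,job,boxes_of
E
python3 - <<'E'
from h import *
s=r.get_state();print(s)
for c in("scene","top"):
    im=snapshot(c);cv2.imwrite(f"pics/{c}0.png",im[:,:,::-1])
    k=get_calibration(c);print(c,k["fx"],k["cx"],k["cy"],np.round(k["T"],3).tolist())
    for t in("door","forge","hammer","firebrick","flux_tin"):
        print(t,[(np.round(b["bbox"]).tolist(),round(b["confidence"],2)) for b in boxes_of(t,c)])
E
```

```text
{'clock': 0.0, 'q': array([ 1.33979168,  0.68996846, -0.1945217 ,  1.56633233,  0.15733923,
        0.90248291, -0.21511934]), 'qd': array([-0.00012488, -0.00150884, -0.00125363, -0.00013524, -0.00072235,
        0.00097774, -0.00015281]), 'joint_torque': array([ 1.51059010e-05, -5.27564549e+01, -1.26726028e+00, -1.53429562e+01,
       -5.27778617e-02,  6.43584921e-03,  1.63317918e-04]), 'tool_pos': array([ 0.16336102, -0.60263098,  0.23792304]), 'eef_rot': array([-0.09351991,  0.7015327 , -0.70029378,  0.0932444 ]), 'contact_force': array([ 0.71278391,  0.3920908 , -0.19107352]), 'moment': array([ 0.04984659, -0.01093873,  0.02756861]), 'opening': 0.9995361282929932}
scene 442.90535798342444 327.8280890272106 243.61851044929253 [[0.663, 0.596, -0.452, 0.99], [0.748, -0.516, 0.418, -0.505], [0.016, -0.615, -0.788, 0.956], [0.0, 0.0, 0.0, 1.0]]
door [([90.0, 278.0, 176.0, 353.0], 0.88), ([366.0, 222.0, 384.0, 302.0], 0.74), ([382.0, 174.0, 481.0, 208.0], 0.51)]
forge [([250.0, 139.0, 383.0, 328.0], 0.79)]
hammer [([384.0, 174.0, 482.0, 210.0], 0.67)]
firebrick [([446.0, 200.0, 516.0, 283.0], 0.95), ([367.0, 220.0, 377.0, 239.0], 0.72)]
flux_tin [([360.0, 156.0, 384.0, 185.0], 0.64)]
top 590.4383766504664 331.01653470653196 246.406437412411 [[-0.017, -0.983, 0.181, 0.274], [-1.0, 0.018, 0.007, -0.09], [-0.01, -0.181, -0.983, 1.507], [0.0, 0.0, 0.0, 1.0]]
door [([432.0, 204.0, 512.0, 263.0], 0.93), ([463.0, 310.0, 544.0, 373.0], 0.76), ([293.0, 177.0, 332.0, 234.0], 0.71)]
forge [([241.0, 171.0, 431.0, 372.0], 0.62)]
hammer [([110.0, 226.0, 220.0, 296.0], 0.8), ([291.0, 177.0, 333.0, 234.0], 0.68)]
firebrick [([132.0, 147.0, 233.0, 224.0], 0.76)]
flux_tin []
```

View pics/scene0.png

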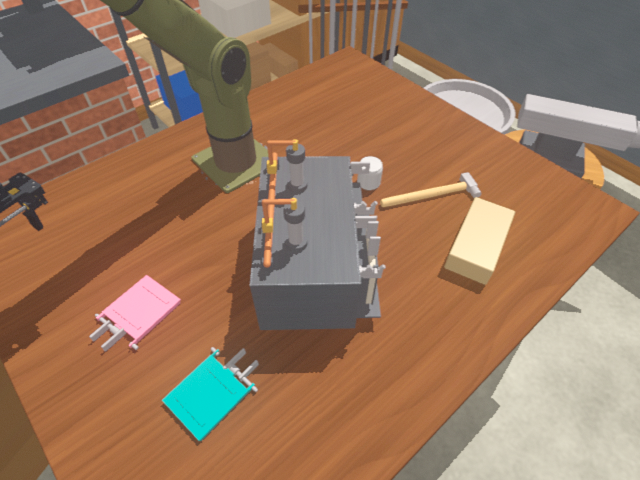

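View pics/top0.png

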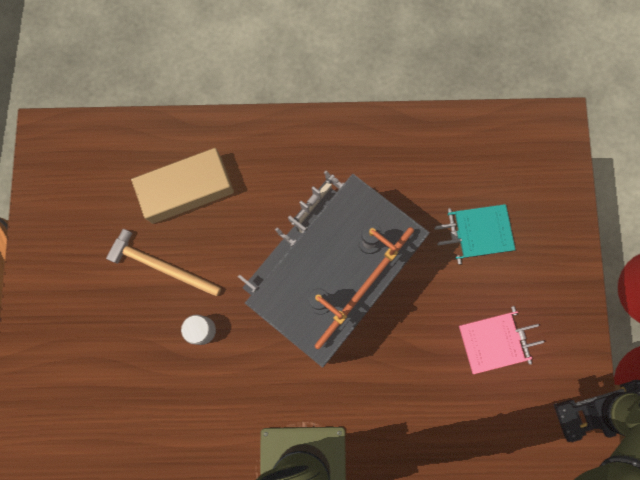

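The scene view shows the forge at about (310,240). The grey door hangs on its front at (373,270), and the empty mouth is at about (360,195). The top view shows the door at (320,190) and the empty mouth's hangers at about (290,238) and (246,283). There are three door-shaped candidates: pink at scene (140,308), turquoise at scene (210,393), and the grey one hanging on the forge. The hanging grey steel one fits the description. I'll confirm it in an enlarged crop.

Run:
```python
from h import *
a=cv2.imread("pics/top0.png")[160:320,230:370];b=cv2.imread("pics/scene0.png")[130:330,240:400]
a=cv2.resize(a,None,fx=3.5,fy=3.5,interpolation=cv2.INTER_CUBIC)[:560];b=cv2.resize(b,None,fx=1.9,fy=2.8,interpolation=cv2.INTER_CUBIC)
cv2.imwrite("pics/crop.png",np.hstack([a,b]));print(a.shape,b.shape)
k=get_calibration("top");T=k["T"]
def bp(u,v,z):
    d=T[:3,:3]@[(u-k["cx"])/k["fx"],(v-k["cy"])/k["fy"],1];return T[:3,3]+d*(z-T[2,3])/d[2]
P=[bp(*p,.215) for p in((352,175),(429,235),(323,366),(246,300))]
print(np.round(P,3).tolist());print([np.linalg.norm(P[i]-P[(i+1)%4]).round(3) for i in range(4)])
```

```text
(560, 490, 3) (560, 304, 3)
[[0.676, -0.131, 0.215], [0.534, -0.299, 0.215], [0.251, -0.059, 0.215], [0.396, 0.108, 0.215]]
[np.float64(0.221), np.float64(0.371), np.float64(0.221), np.float64(0.368)]
```

View pics/crop.png

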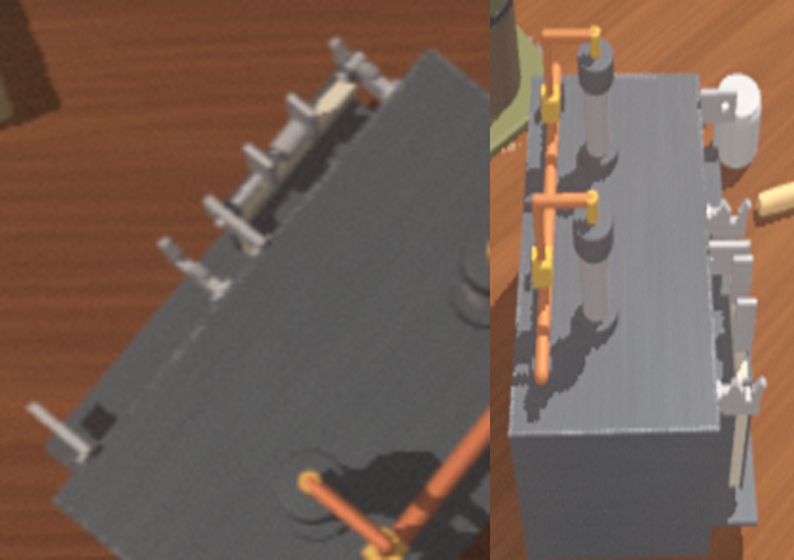

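The crop confirms it. The hanging grey door has pale board and two tabs, at top pixels of about (316,190) and (303,205). The empty mouth has its saddle at (290,230) and eye plate at (248,283). Next I'll plan the approach.

```bash
cat >> h.py <<'E'
np.set_printoptions(precision=4,suppress=True)
YAW=np.deg2rad(-40.3)
fy=np.array([np.cos(YAW),np.sin(YAW),0]);fx=np.array([-fy[1]*1.0,fy[0],0]);fx=-np.cross([0,0,1],fy)*1.0
fx=np.cross(fy,[0,0,1])   # forge x = y cross z
def tgt(sign=1):
    z=sign*fy;y=np.array([0,0,-1.]);x=np.cross(y,z);return R.from_matrix(np.c_[x,y,z])
def to(pos,Rt=None):
    s=r.get_state();Rc=R.from_quat(s["eef_rot"]);d=Rc.inv().apply(np.array(pos)-s["tool_pos"])
    print("from",s["tool_pos"],"F",s["contact_force"],"clk",s["clock"],"op",s["opening"]*88)
    rv=(Rc.inv()*Rt).as_rotvec()/np.pi if Rt else np.zeros(3)
    print("shift(frac)",d,"turn(frac)",rv,"deg",np.linalg.norm(rv)*180)
def ray(c,u,v):
    k=get_calibration(c);T=k["T"];d=T[:3,:3]@[(u-k["cx"])/k["fx"],(v-k["cy"])/k["fy"],1];return T[:3,3],d/np.linalg.norm(d)
def tri(*obs):
    A=np.zeros((3,3));b=np.zeros(3)
    for o,d in obs: M=np.eye(3)-np.outer(d,d);A+=M;b+=M@o
    p=np.linalg.solve(A,b);return p,[np.linalg.norm(np.cross(p-o,d)).round(4) for o,d in obs]
def proj(c,P):
    k=get_calibration(c);q=np.linalg.inv(k["T"])@np.append(P,1);return np.array([q[0]/q[2]*k["fx"]+k["cx"],q[1]/q[2]*k["fy"]+k["cy"]])
E
python3 - <<'E'
from h import *
print(fx,fy,R.from_quat(r.get_state()["eef_rot"]).as_matrix())
print("fixed tab",tri(ray("top",316,190),ray("scene",374.7,237)))
print("pin tab",tri(ray("top",303.5,205),ray("scene",372.6,222)))
k=get_calibration("wrist");print(k["fx"],k["T"])
for s in(1,-1):to([.62,-.045,.45],tgt(s))
to([.163,-.603,.46])
E
```

```text
[-0.6468 -0.7627  0.    ] [ 0.7627 -0.6468  0.    ] [[-0.9651  0.      0.2617]
 [-0.2617 -0.0001 -0.9651]
 [ 0.     -1.      0.0001]]
fixed tab (array([ 0.634 , -0.0481,  0.2496]), [np.float64(0.0022), np.float64(0.0022)])
pin tab (array([ 0.601 , -0.0203,  0.2467]), [np.float64(0.002), np.float64(0.002)])
344.40273961820037 [[ 0.2611 -0.9269 -0.2694  0.2332]
 [-0.9653 -0.2506 -0.0733 -0.5845]
 [ 0.0004  0.2792 -0.9602  0.3838]
 [ 0.      0.      0.      1.    ]]
from [ 0.1636 -0.6032  0.2388] F [ 0.4452 -0.2127  1.0285] clk 0.6 op 88.10527234349047
shift(frac) [-0.5866 -0.2113 -0.4193] turn(frac) [-0.     -0.1918  0.    ] deg 34.52691752199979
from [ 0.1636 -0.6032  0.2388] F [ 0.4452 -0.2127  1.0285] clk 0.6 op 88.10527234349047
shift(frac) [-0.5866 -0.2113 -0.4193] turn(frac) [-0.      0.8082 -0.    ] deg 145.47308294654766
from [ 0.1636 -0.6032  0.2388] F [ 0.4452 -0.2127  1.0285] clk 0.6 op 88.10527234349047
shift(frac) [ 0.0005 -0.2212 -0.0003] turn(frac) [0. 0. 0.] deg 0.0
```

```bash
python3 -m handwheel '[[[0,-0.22,0,0,0,0],[0,-0.22,0,0,0,0],[0,-0.22,0,0,0,0],[0,-0.22,0,0,0,0],[0,-0.22,0,0,0,0],[-0.58,-0.21,-0.42,0,-0.19,0],[-0.58,-0.21,-0.42,0,-0.19,0],[-0.58,-0.21,-0.42,0,-0.19,0],[-0.58,-0.21,-0.42,0,-0.19,0],[-0.58,-0.21,-0.42,0,-0.19,0],[-0.58,-0.21,-0.42,0,-0.19,0],[-0.58,-0.21,-0.42,0,-0.19,0]]]' 0.636 20
python3 - <<'E'
from h import *
to([.605,-.05,.38],tgt(1))
E
```

```text
clock: 1.6
tool_pos: [0.3475, -0.3745, 0.448]
eef_rot: [0.295, -0.642, 0.643, -0.295]
contact_force: [-0.2, -0.4, 0.2]
opening: 0.819
from [ 0.3475 -0.3745  0.448 ] F [-0.162  -0.3752  0.1551] clk 1.6 op 72.03337702183859
shift(frac) [-0.414   0.0679 -0.0159] turn(frac) [-0.0002 -0.0018  0.0001] deg 0.3333882236583926
```

```bash
python3 -m handwheel '[[[-0.41,0,-0.016,0,-0.002,0],[-0.41,0,-0.016,0,-0.002,0],[-0.41,0,-0.016,0,-0.002,0],[-0.41,0,-0.016,0,-0.002,0],[-0.41,0,-0.016,0,-0.002,0],[-0.41,0,-0.016,0,-0.002,0],[-0.41,0,-0.016,0,-0.002,0],[-0.41,0,-0.016,0,-0.002,0],[-0.41,0,-0.016,0,-0.002,0],[-0.41,0.05,-0.016,0,-0.002,0],[-0.41,0.05,-0.016,0,-0.002,0],[-0.41,0.05,-0.016,0,-0.002,0]]]'
python3 -m handwheel '[[[0,0,0,0,0,0],[0,0,0,0,0,0]]]'
python3 - <<'E'
from h import *
print(r.get_state()["q"],get_calibration("wrist"))
im=snapshot("wrist");cv2.imwrite("pics/w1.png",im[:,:,::-1]);print([(b["bbox"],b["confidence"]) for b in boxes_of("door","wrist")])
E
```

```text
clock: 2.6
tool_pos: [0.6007, -0.0513, 0.3936]
eef_rot: [-0.301, 0.642, -0.639, 0.297]
contact_force: [0.1, 0.6, -0.4]
opening: 0.819
clock: 2.77
tool_pos: [0.6017, -0.0562, 0.399]
eef_rot: [0.296, -0.641, 0.642, -0.297]
contact_force: [0.6, 0.1, 0.4]
opening: 0.821
[ 0.2843  0.5433 -0.4858  1.3763  0.256   1.2825 -0.9189] {'fx': 344.40273961820037, 'fy': 344.40273961820037, 'cx': 320.8472992335081, 'cy': 237.2217857171417, 'T': array([[ 0.7613, -0.6231, -0.1793,  0.6482],
       [-0.6484, -0.7305, -0.2142, -0.0013],
       [ 0.0025,  0.2793, -0.9602,  0.5441],
       [ 0.    ,  0.    ,  0.    ,  1.    ]])}
[([261.5, 163.4, 400.5, 201.7], 0.83), ([427.7, 381.1, 453.9, 402.7], 0.61), ([3.4, 111.0, 80.9, 169.1], 0.47)]
```

View pics/w1.png

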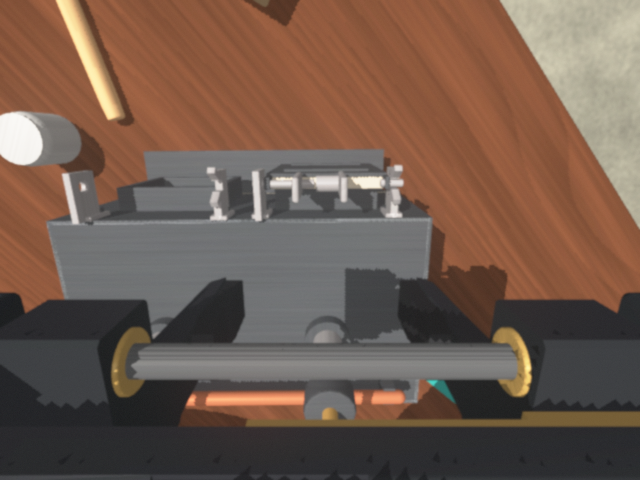

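The wrist view shows the forge front edge from (49,222) to (430,218), the door's tabs at about (297,187) and (344,187), and the hangers from 260 to 395. I'll enlarge it to get exact pixels.

Run:
```python
from h import *
im=cv2.imread("pics/w1.png")[155:230,235:425];cv2.imwrite("pics/w1c.png",cv2.resize(im,None,fx=4,fy=4,interpolation=cv2.INTER_CUBIC))
a=cv2.imread("pics/w1.png")
def at(u,v,z):
    o,d=ray("wrist",u,v);return o+d*(z-o[2])/d[2]
A,B=at(49,222,.215),at(430,218,.215);print(A,B,np.rad2deg(np.arctan2(*(B-A)[1::-1])),np.linalg.norm(B-A))
```

```text
[0.3943 0.1101 0.215 ] [ 0.6812 -0.1297  0.215 ] -39.8922334103683 0.37399735408503354
```

View pics/w1c.png

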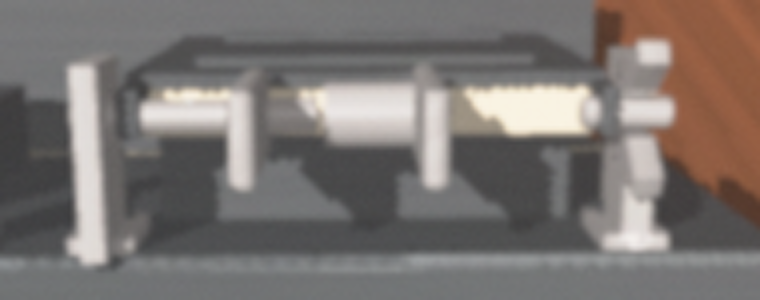

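Run:
```python
from h import *
F=tri(ray("top",316,190),ray("scene",374.7,237),ray("wrist",343.5,189.5))
P=tri(ray("top",303.5,205),ray("scene",372.6,222),ray("wrist",295.3,189.5));print(F,P)
def at(u,v,z):
    o,d=ray("wrist",u,v);return o+d*(z-o[2])/d[2]
for z in(.243,.246,.25,.254):
    f,p=at(343.5,189.5,z),at(295.3,189.5,z);s=at(403,182.5,z-.046)
    o=(f+p)/2+.006*fy
    print(z,np.linalg.norm(f-p),np.rad2deg(np.arctan2(*(f-p)[1::-1])),"O",o,"stub",(s-o)@fy,(s-o)@fx)
    for c in("top","scene"): print(c,proj(c,f),proj(c,p))
```

```text
(array([ 0.6346, -0.0479,  0.2493]), [np.float64(0.0027), np.float64(0.0019), np.float64(0.0013)]) (array([ 0.6021, -0.0206,  0.2466]), [np.float64(0.0026), np.float64(0.0018), np.float64(0.0019)])
0.243 0.04226375260811669 -40.49188603436608 O [ 0.6241 -0.0387  0.243 ] stub 0.07804066817241848 -7.230137685912881e-05
top [315.5186 189.4799] [303.2639 203.7756]
scene [373.7002 239.7644] [372.0561 224.163 ]
0.246 0.04184349702171374 -40.49188603436599 O [ 0.6244 -0.0384  0.246 ] stub 0.0773150788397871 -1.3932785826354778e-05
top [315.2583 189.0549] [303.0975 203.2379]
scene [374.0459 238.7769] [372.4043 223.3168]
0.25 0.04128315623984293 -40.49188603436615 O [ 0.6247 -0.0379  0.25  ] stub 0.07634762639627868 6.38920022172169e-05
top [314.9094 188.4854] [302.8747 202.5173]
scene [374.5094 237.4526] [372.8714 222.1815]
0.254 0.04072281545797229 -40.4918860343661 O [ 0.6251 -0.0375  0.254 ] stub 0.07538017395277019 0.00014171679026089303
top [314.5585 187.9125] [302.6505 201.7924]
scene [374.9759 236.1197] [373.3418 221.0381]
```

Run:
```python
from h import *
to([.624,-.0385,.217],tgt(1))
```

```text
from [ 0.6018 -0.0564  0.3995] F [ 0.2398 -0.5655  0.0462] clk 2.8667 op 71.95896205835085
shift(frac) [-0.0278  0.1826  0.0047] turn(frac) [-0.0009 -0.0007 -0.0003] deg 0.21901783424502305
```

```bash
python3 -m handwheel '[[[-0.028,0.03,0.0047,-0.001,-0.001,0],[-0.028,0.06,0.0047,-0.001,-0.001,0],[-0.028,0.09,0.0047,-0.001,-0.001,0],[-0.028,0.12,0.0047,-0.001,-0.001,0],[-0.028,0.14,0.0047,-0.001,-0.001,0],[-0.028,0.15,0.0047,-0.001,-0.001,0],[-0.028,0.16,0.0047,-0.001,-0.001,0],[-0.028,0.17,0.0047,-0.001,-0.001,0],[-0.028,0.177,0.0047,-0.001,-0.001,0],[-0.028,0.182,0.0047,-0.001,-0.001,0],[-0.028,0.182,0.0047,-0.001,-0.001,0],[-0.028,0.182,0.0047,-0.001,-0.001,0]]]'
python3 - <<'E'
from h import *
to([.624,-.0385,.217],tgt(1))
im=snapshot("wrist");cv2.imwrite("pics/w2.png",im[:,:,::-1])
E
```

```text
clock: 3.87
tool_pos: [0.6236, -0.0363, 0.2161]
eef_rot: [-0.299, 0.642, -0.64, 0.298]
contact_force: [0.8, -0.4, -0.4]
opening: 0.818
from [ 0.6236 -0.0363  0.2161] F [ 0.775  -0.3547 -0.3734] clk 3.8667 op 71.94917699083253
shift(frac) [ 0.0014 -0.0009  0.0017] turn(frac) [ 0.0008  0.0012 -0.0001] deg 0.2586425647766611
```

View pics/w2.png

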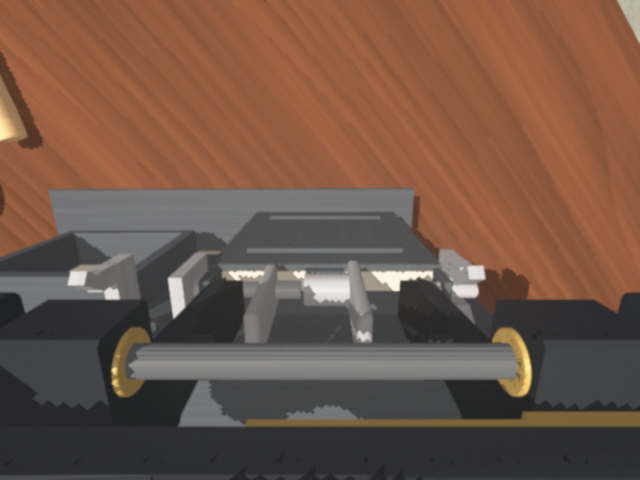

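The fingers (inner edges at about 240 and 400) straddle the tabs (262 and 360) with clearance on both sides. Now I'll squeeze.

```bash
python3 -m handwheel '[[[0.001,0,0.001,0,0,0],[0.001,0,0.001,0,0,0],[0.001,0,0.001,0,0,0],[0.001,0,0.001,0,0,0],[0.001,0,0.001,0,0,0],[0.001,0,0.001,0,0,0],[0.001,0,0.001,0,0,0],[0.001,0,0.001,0,0,0],[0.001,0,0.001,0,0,0],[0.001,0,0.001,0,0,0],[0.001,0,0.001,0,0,0],[0.001,0,0.001,0,0,0]]]' -1 28
python3 - <<'E'
from h import *
s=r.get_state();print(s["opening"]*88,s["contact_force"],s["moment"])
F=s["contact_force"];print("forge xyz",F@fx,F@fy,F[2])
E
```

```text
clock: 4.92
tool_pos: [0.6233, -0.0375, 0.2155]
eef_rot: [-0.299, 0.642, -0.64, 0.298]
contact_force: [-0.5, 3.3, -3.8]
opening: 0.404
35.554429689353725 [-0.4612  3.3209 -3.785 ] [0.4294 0.0628 0.0342]
forge xyz -2.2344221063709613 -2.499676015202829 -3.785040673555083
```

The opening is 35.6 mm, so the pin is fully drawn. I'll lift straight up.

```bash
python3 -m handwheel '[[[0,-0.004,0,0,0,0],[0,-0.008,0,0,0,0],[0,-0.012,0,0,0,0],[0,-0.016,0,0,0,0],[0,-0.02,0,0,0,0],[0,-0.02,0,0,0,0]]]'; python3 -m handwheel '[[[0,-0.008,0,0,0,0],[0,-0.016,0,0,0,0],[0,-0.024,0,0,0,0],[0,-0.032,0,0,0,0],[0,-0.04,0,0,0,0],[0,-0.048,0,0,0,0],[0,-0.054,0,0,0,0],[0,-0.054,0,0,0,0],[0,-0.054,0,0,0,0],[0,-0.054,0,0,0,0]]]'
python3 - <<'E'
from h import *
s=r.get_state();print(s["contact_force"],s["moment"],s["opening"]*88)
im=snapshot("scene");w=snapshot("wrist");cv2.imwrite("pics/s3.png",np.hstack([im[90:350,220:480],w[180:440,:540]])[:,:,::-1])
to([.624-.172*fy[0],-.0385-.172*fy[1],.285],tgt(1))
E
```

```text
clock: 5.42
tool_pos: [0.624, -0.0381, 0.2369]
eef_rot: [-0.298, 0.642, -0.641, 0.298]
contact_force: [0.7, 0.7, -6.2]
opening: 0.408
clock: 6.25
tool_pos: [0.6236, -0.0382, 0.2895]
eef_rot: [-0.299, 0.642, -0.64, 0.298]
contact_force: [0.6, 0.5, -6.8]
opening: 0.405
[ 0.6347  0.4512 -6.81  ] [ 0.0268 -0.2613  0.0044] 35.620836140634616
from [ 0.6235 -0.038   0.2893] F [-0.4775 -0.9838 -4.6821] clk 6.35 op 35.493853960107
shift(frac) [-0.0006  0.0049 -0.1713] turn(frac) [0.0011 0.0012 0.0001] deg 0.29124923375899714
```

View pics/s3.png

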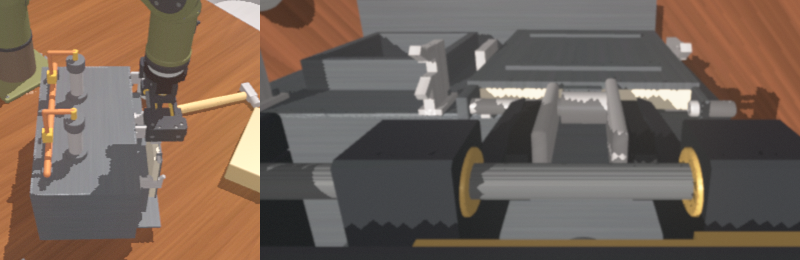

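The door is off and held. Its drawn pin shows at wrist-crop (475,105) and its stub at (730,108), and the weight reads about 6 N. I'll back it out in front of the plates, move it along, then look.

```bash
python3 -m handwheel '[[[-0.008,0,0,0,0,0],[-0.02,0,0,0,0,0],[-0.035,0,0,0,0,0],[-0.05,0,0,0,0,0],[-0.06,0,-0.008,0,0,0],[-0.06,0,-0.02,0,0,0],[-0.06,0,-0.04,0,0,0],[-0.06,0,-0.06,0,0,0],[-0.06,0,-0.08,0,0,0],[-0.06,0,-0.1,0,0,0],[-0.06,0,-0.12,0,0,0],[-0.06,0,-0.14,0,0,0]]]'
python3 -m handwheel '[[[0,0,-0.015,0,0.001,0],[0,0,-0.025,0,0.001,0],[0,0,-0.0315,0,0.001,0],[0,0,-0.0315,0,0.001,0],[0,0,-0.0315,0,0.001,0],[0,0,-0.0315,0,0.001,0]]]'
python3 - <<'E'
from h import *
O0=np.array([.6235,-.038,0])
s=r.get_state();print(s["contact_force"],s["opening"]*88,(s["tool_pos"]-O0)@np.c_[fx,fy,[0,0,1]])
im=snapshot("wrist");cv2.imwrite("pics/w4.png",im[:,:,::-1])
to([*(O0-.172*fy-.06*fx)[:2],.2893],tgt(1))
E
```

```text
clock: 7.35
tool_pos: [0.5539, 0.0999, 0.2901]
eef_rot: [-0.299, 0.642, -0.64, 0.298]
contact_force: [0.5, -0.0, -6.6]
opening: 0.404
clock: 7.85
tool_pos: [0.532, 0.1175, 0.2902]
eef_rot: [-0.297, 0.642, -0.641, 0.297]
contact_force: [0.3, 0.1, -5.3]
opening: 0.404
[ 0.3051  0.0798 -5.2752] 35.51942262735149 [-0.0594 -0.1703  0.2902]
from [0.532  0.1174 0.2901] F [-0.4703 -0.4165 -6.7621] clk 7.9 op 35.49276925256956
shift(frac) [-0.0007  0.0008 -0.0017] turn(frac) [ 0.0007 -0.0004  0.    ] deg 0.14881394539936874
```

View pics/w4.png

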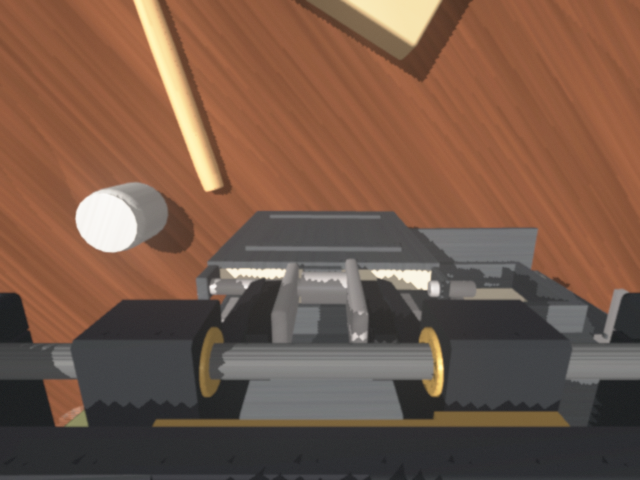

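The door hangs level and the flux tin is well clear at (122,215). The gripper hides the empty mouth's plates, so I'll go in gently by relative distance and watch the force.

```bash
cat > f.py <<'E'
from h import *
O0=np.array([.6234,-.0377,0])
s=r.get_state();M=np.c_[fx,fy,[0,0,1]]
print("t",s["clock"],"rel empty (mm)",((s["tool_pos"]-O0+.172*fy)@M*1000).round(2),"F",(s["contact_force"]@M).round(2),"Mo",(s["moment"]@M).round(3),"op",s["opening"]*88,"tilt",(tgt(1).inv()*R.from_quat(s["eef_rot"])).as_rotvec(degrees=True).round(2))
E
python3 -m handwheel '[[[0.008,0,-0.001,0,0,0],[0.016,0,-0.001,0,0,0],[0.024,0,-0.001,0,0,0],[0.03,0,-0.001,0,0,0],[0.034,0,-0.001,0,0,0],[0.036,0,-0.001,0,0,0],[0.036,0,-0.001,0,0,0]]]';python3 f.py
python3 -m handwheel '[[[0.004,0,0,0,0,0],[0.008,0,0,0,0,0],[0.011,0,0,0,0,0],[0.014,0,0,0,0,0],[0.017,0,0,0,0,0],[0.02,0,0,0,0,0],[0.022,0,0,0,0,0],[0.022,0,0,0,0,0],[0.022,0,0,0,0,0],[0.022,0,0,0,0,0]]]';python3 f.py
```

```text
clock: 8.48
tool_pos: [0.5068, 0.0909, 0.2904]
eef_rot: [-0.298, 0.643, -0.641, 0.297]
contact_force: [0.2, -0.6, -5.5]
opening: 0.405
t 8.4833 rel empty (mm) [-22.68  -0.16 290.38] F [ 0.39  0.53 -5.5 ] Mo [ 0.028 -0.092 -0.034] op 35.62495467734687 tilt [-0.16  0.01 -0.01]
clock: 9.32
tool_pos: [0.493, 0.075, 0.2903]
eef_rot: [-0.298, 0.643, -0.641, 0.297]
contact_force: [-0.4, -0.0, -5.9]
opening: 0.408
t 9.3167 rel empty (mm) [ -1.58  -0.37 290.31] F [ 0.32 -0.32 -5.89] Mo [ 0.008  0.013 -0.002] op 35.90598480294176 tilt [-0.17 -0.04  0.02]
```

```bash
python3 -m handwheel '[[[0,0.005,0,0,0,0],[0,0.01,0,0,0,0],[0,0.016,0,0,0,0],[0,0.022,0,0,0,0],[0,0.028,0,0,0,0],[0,0.033,0,0,0,0],[0,0.037,0,0,0,0],[0,0.037,0,0,0,0],[0,0.037,0,0,0,0]]]';python3 f.py
python3 -m handwheel '[[[0,0.0015,0,0,0,0],[0,0.003,0,0,0,0],[0,0.0045,0,0,0,0],[0,0.006,0,0,0,0],[0,0.0075,0,0,0,0],[0,0.009,0,0,0,0],[0,0.009,0,0,0,0]]]';python3 f.py
```

```text
clock: 10.07
tool_pos: [0.4926, 0.0749, 0.253]
eef_rot: [-0.298, 0.643, -0.641, 0.297]
contact_force: [-0.0, 0.3, -5.9]
opening: 0.407
t 10.0667 rel empty (mm) [ -1.28  -0.53 253.04] F [-0.21 -0.23 -5.85] Mo [ 0.007 -0.02   0.015] op 35.77669813365571 tilt [-0.19 -0.04 -0.02]
clock: 10.65
tool_pos: [0.4925, 0.0748, 0.244]
eef_rot: [-0.298, 0.643, -0.641, 0.297]
contact_force: [0.2, -0.3, -6.5]
opening: 0.405
t 10.65 rel empty (mm) [ -1.17  -0.59 243.97] F [ 0.11  0.31 -6.46] Mo [ 0.059 -0.082  0.035] op 35.63548627194297 tilt [-0.19 -0.03 -0.03]
```

```bash
for i in 1; do python3 -m handwheel '[[[0,0.001,0,0,0,0],[0,0.002,0,0,0,0],[0,0.0035,0,0,0,0],[0,0.005,0,0,0,0],[0,0.0065,0,0,0,0],[0,0.008,0,0,0,0],[0,0.008,0,0,0,0]]]' >/dev/null;python3 f.py; done
python3 -m handwheel '[[[0,0.001,0,0,0,0],[0,0.002,0,0,0,0],[0,0.003,0,0,0,0],[0,0.004,0,0,0,0],[0,0.005,0,0,0,0],[0,0.006,0,0,0,0],[0,0.006,0,0,0,0]]]' >/dev/null;python3 f.py
```

```text
t 11.2333 rel empty (mm) [ -1.15  -0.63 235.91] F [ 0.82  0.64 -6.09] Mo [ 0.03  -0.05  -0.031] op 35.9480690119455 tilt [-0.2  -0.03 -0.03]
t 11.8167 rel empty (mm) [ -1.2   -0.57 230.07] F [ 0.16 -0.01 -6.45] Mo [ 0.047 -0.088 -0.056] op 35.439624433208024 tilt [-0.19 -0.03 -0.02]
```

```bash
python3 -m handwheel '[[[0,0.001,0,0,0,0],[0,0.002,0,0,0,0],[0,0.003,0,0,0,0],[0,0.003,0,0,0,0]]]' >/dev/null;python3 f.py
python3 -m handwheel '[[[0,0.001,0,0,0,0],[0,0.002,0,0,0,0],[0,0.003,0,0,0,0],[0,0.003,0,0,0,0]]]' >/dev/null;python3 f.py
python3 -m handwheel '[[[0,0.001,0,0,0,0],[0,0.002,0,0,0,0],[0,0.002,0,0,0,0]]]' >/dev/null;python3 f.py
```

```text
t 12.15 rel empty (mm) [ -0.82  -0.52 226.99] F [ 0.7   0.58 -5.41] Mo [ 0.164 -0.367 -0.076] op 35.88673580654628 tilt [-0.19 -0.01 -0.06]
t 12.4833 rel empty (mm) [ -0.93  -0.55 224.  ] F [ 0.8   0.69 -5.46] Mo [ 0.237 -0.558 -0.129] op 35.842186033723216 tilt [-0.19 -0.02 -0.05]
t 12.7333 rel empty (mm) [ -1.01  -0.53 222.05] F [ 2.5   0.52 -5.58] Mo [ 0.203 -0.632 -0.173] op 35.467419918457075 tilt [-0.18 -0.02 -0.04]
```

The moments point to about 2.5 N inward at the stub, so it is riding the saddle's outer flare. I'll shift 1.2 mm in and continue.

```bash
python3 -m handwheel '[[[0.0006,0,0,0,0,0],[0.0012,0,0,0,0,0],[0.0012,0,0,0,0,0]]]' >/dev/null;python3 f.py
python3 -m handwheel '[[[0,0.001,0,0,0,0],[0,0.002,0,0,0,0],[0,0.002,0,0,0,0]]]' >/dev/null;python3 f.py
python3 -m handwheel '[[[0,0.001,0,0,0,0],[0,0.002,0,0,0,0],[0,0.002,0,0,0,0]]]' >/dev/null;python3 f.py
```

```text
t 12.9833 rel empty (mm) [ -0.64  -0.64 222.3 ] F [ 2.    0.81 -6.36] Mo [ 0.155 -0.183 -0.129] op 35.57395076149655 tilt [-0.17 -0.06  0.06]
t 13.2333 rel empty (mm) [ -0.68  -0.66 220.56] F [ 1.16 -0.75 -2.91] Mo [ 0.166 -0.313 -0.084] op 35.70981712985265 tilt [-0.16 -0.06  0.05]
t 13.4833 rel empty (mm) [ -1.02  -0.8  219.43] F [ 2.26 -3.08  8.56] Mo [ 0.12  -0.637 -0.163] op 35.50043245095041 tilt [-0.11 -0.08  0.09]
```

All the forces act at the stub: about 14 N up and small sideways forces. So it has landed about 5 mm above nominal. I'll ease off and check that it's in the slot by nudging in x.

```bash
python3 -m handwheel '[[[0.0004,-0.0005,0.0003,0,0,0],[0.0008,-0.0008,0.0006,0,0,0],[0.0008,-0.0008,0.0006,0,0,0]]]' >/dev/null;python3 f.py
python3 -m handwheel '[[[0.001,0,0,0,0,0],[0.001,0,0,0,0,0]]]' >/dev/null;python3 f.py
python3 -m handwheel '[[[0.001,0,0,0,0,0],[0.001,0,0,0,0,0]]]' >/dev/null;python3 f.py
```

```text
t 13.7333 rel empty (mm) [ -0.59  -0.64 219.83] F [-0.2  -4.61  5.24] Mo [-0.343 -0.127  0.047] op 35.88172059298815 tilt [-0.17 -0.12  0.14]
t 13.9 rel empty (mm) [ -0.3   -0.63 219.78] F [-1.28 -5.35  4.69] Mo [-0.379  0.188  0.119] op 35.67278891738539 tilt [-0.16 -0.15  0.21]
t 14.0667 rel empty (mm) [ -0.07  -0.6  219.87] F [-1.4  -4.53  4.98] Mo [-0.431  0.488  0.148] op 35.59280732027303 tilt [-0.15 -0.19  0.3 ]
```

```bash
python3 -m handwheel '[[[-0.0008,0,-0.001,0,0,0],[-0.0016,0,-0.002,0,0,0],[-0.0016,0,-0.002,0,0,0]]]' >/dev/null;python3 f.py
python3 -m handwheel '[[[0,0,-0.0012,0,0,0],[0,0,-0.0012,0,0,0],[0,0,-0.0012,0,0,0]]]' >/dev/null;python3 f.py
```

```text
t 14.3167 rel empty (mm) [ -0.31  -0.88 219.63] F [-2.64 -0.11  4.86] Mo [0.733 0.528 0.131] op 35.66429032544129 tilt [-0.04 -0.05  0.17]
t 14.5667 rel empty (mm) [ -0.    -1.35 219.56] F [-3.26  3.83  2.46] Mo [1.677 0.724 0.241] op 35.61068996812283 tilt [-0.    0.    0.16]
```

```bash
python3 -m handwheel '[[[0,-0.0008,0,0,0,0],[0,-0.0008,0,0,0,0],[0,-0.0008,0,0,0,0]]]' >/dev/null;python3 f.py
python3 -m handwheel '[[[-0.001,0,0,0,0,0],[-0.001,0,0,0,0,0],[-0.001,0,0,0,0,0]]]' >/dev/null;python3 f.py
python3 -m handwheel '[[[-0.001,0,0.0005,0,0,0],[-0.001,0,0.0005,0,0,0],[-0.001,0,0.0005,0,0,0]]]' >/dev/null;python3 f.py
```

```text
t 14.8167 rel empty (mm) [  0.58  -1.68 219.92] F [-1.77  3.16  0.9 ] Mo [1.447 0.701 0.032] op 35.31882091135045 tilt [-0.07  0.07  0.09]
t 15.0667 rel empty (mm) [  0.45  -1.73 219.91] F [-2.39  5.09  1.82] Mo [ 1.762  0.263 -0.038] op 35.749189281059955 tilt [-0.08  0.07 -0.01]
t 15.3167 rel empty (mm) [  0.37  -1.71 219.84] F [0.84 4.95 5.47] Mo [ 1.728 -0.243  0.01 ] op 35.57309496533328 tilt [-0.12  0.06 -0.13]
```

```bash
python3 -m handwheel '[[[0,-0.0008,0,0,0,0],[0,-0.0008,0,0,0,0],[0,-0.0008,0,0,0,0]]]' >/dev/null;python3 f.py
python3 -m handwheel '[[[0,-0.0008,0,0,0,0],[0,-0.0008,0,0,0,0],[0,-0.0008,0,0,0,0]]]' >/dev/null;python3 f.py
python3 - <<'E'
from h import *
im=snapshot("wrist");im=im[200:360,150:500];cv2.imwrite("pics/w5.png",cv2.resize(im,None,fx=2.2,fy=2.2,interpolation=cv2.INTER_CUBIC)[:,:,::-1])
E
```

```text
t 15.5667 rel empty (mm) [  0.43  -1.77 219.98] F [ 0.17  6.29 -1.21] Mo [ 1.92   0.025 -0.01 ] op 35.9112848439609 tilt [-0.16  0.05 -0.13]
t 15.8167 rel empty (mm) [  0.52  -1.74 220.28] F [-1.29  6.66 -6.09] Mo [ 1.972  0.18  -0.036] op 35.77139322297433 tilt [-0.18  0.06 -0.15]
```

View pics/w5.png

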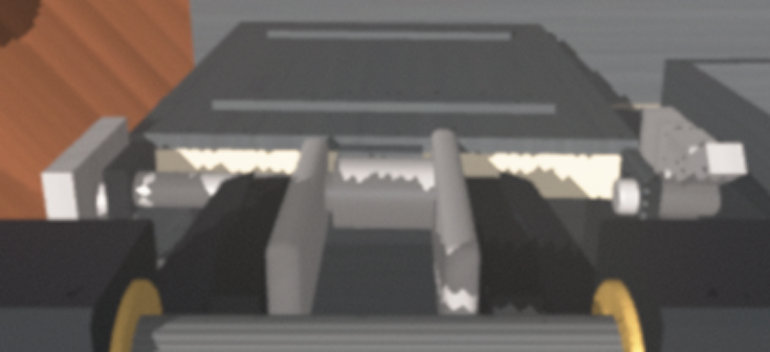

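The picture matches the original hung view: horns at (680,140) and (725,160), stub at (690,200), eye plate at (85,170). The door edge is rubbing the eye plate with Fy at +6.7 N, so I'll centre it sideways.

```bash
python3 -m handwheel '[[[0,0,0.0008,0,0,0],[0,0,0.0016,0,0,0],[0,0,0.0016,0,0,0]]]' >/dev/null;python3 f.py
python3 -m handwheel '[[[0,0,0.0008,0,0,0],[0,0,0.0015,0,0,0],[0,0,0.0015,0,0,0]]]' >/dev/null;python3 f.py
python3 -m handwheel '[[[0,0,0.0005,0,0,0],[0,0,0.001,0,0,0],[0,0,0.001,0,0,0]]]' >/dev/null;python3 f.py
```

```text
t 16.1167 rel empty (mm) [  0.5   -1.63 220.41] F [ 0.73  3.33 -5.82] Mo [ 1.207  0.012 -0.033] op 35.841298930535565 tilt [-0.29 -0.01 -0.18]
t 16.3667 rel empty (mm) [  0.05  -1.13 220.87] F [ 1.66 -1.2  -4.65] Mo [-0.004 -0.197 -0.098] op 35.717645635466425 tilt [-0.34 -0.06 -0.15]
t 16.6167 rel empty (mm) [ -0.66   1.06 221.18] F [ 0.15 -0.51 -5.09] Mo [ 0.079 -0.163  0.012] op 35.77818589415206 tilt [-0.22 -0.04 -0.04]
```

Free again, with no side load. Now I'll go down lightly onto the floor of the saddle.

```bash
python3 -m handwheel '[[[0.0003,0.0004,-0.0006,0,0,0],[0.0003,0.0008,-0.0006,0,0,0],[0.0003,0.0008,-0.0006,0,0,0]]]' >/dev/null;python3 f.py
python3 -m handwheel '[[[0,0.0004,0,0,0,0],[0,0.0008,0,0,0,0],[0,0.0008,0,0,0,0]]]' >/dev/null;python3 f.py
python3 -m handwheel '[[[0,0.0004,0,0,0,0],[0,0.0006,0,0,0,0],[0,0.0006,0,0,0,0]]]' >/dev/null;python3 f.py
```

```text
t 16.8667 rel empty (mm) [ -0.67   0.75 220.73] F [-0.18 -0.52 -4.14] Mo [ 0.033 -0.1   -0.075] op 35.47963526239639 tilt [-0.17 -0.04  0.  ]
t 17.1167 rel empty (mm) [ -0.78   0.71 220.25] F [ 1.39 -1.16  0.91] Mo [ 0.028 -0.319 -0.07 ] op 35.72250023164532 tilt [-0.16 -0.04  0.01]
t 17.3667 rel empty (mm) [ -0.86   0.66 219.77] F [ 2.34 -4.12  5.15] Mo [-0.019 -0.5   -0.122] op 35.903666305343556 tilt [-0.16 -0.04  0.03]
```

Floor contact begins at about z 220.4, and N is now about 11 N. I'll ease that and let the pin out in small steps. The tool follows at half the opening, so both tabs stay in contact with the fingers.

```bash
python3 -m handwheel '[[[0.0004,-0.0003,-0.0005,0,0,0],[0.0008,-0.0005,-0.001,0,0,0],[0.0008,-0.0005,-0.001,0,0,0]]]' >/dev/null;python3 f.py
python3 -m handwheel '[[[0,0,-0.0005,0,0,0],[0,0,-0.001,0,0,0],[0,0,-0.001,0,0,0]]]' -0.136 28 >/dev/null;python3 f.py
python3 -m handwheel '[[[0,0,-0.0005,0,0,0],[0,0,-0.001,0,0,0],[0,0,-0.001,0,0,0]]]' -0.091 >/dev/null;python3 f.py
```

```text
t 17.6167 rel empty (mm) [ -0.59   0.54 220.03] F [-0.59 -0.16  1.84] Mo [0.539 0.025 0.01 ] op 35.583039536094454 tilt [-0.09 -0.04  0.11]
t 17.8667 rel empty (mm) [ -0.37  -0.63 219.76] F [-1.8  2.  -0.8] Mo [0.701 0.209 0.036] op 38.433434991155586 tilt [-0.13 -0.04  0.06]
t 18.1167 rel empty (mm) [ -0.1   -0.91 219.82] F [-0.94  5.68 -1.82] Mo [ 1.135  0.34  -0.005] op 39.94942513132826 tilt [-0.08  0.02  0.06]
```

```bash
python3 -m handwheel '[[[-0.0003,0,-0.0005,0,0,0],[-0.0003,0,-0.0005,0,0,0],[-0.0003,0,-0.0005,0,0,0]]]' -0.045 >/dev/null;python3 f.py
python3 - <<'E'
from h import *
im=snapshot("wrist");im=im[200:360,150:500];cv2.imwrite("pics/w6.png",cv2.resize(im,None,fx=2.2,fy=2.2,interpolation=cv2.INTER_CUBIC)[:,:,::-1])
E
```

```text
t 18.3667 rel empty (mm) [ -0.05  -1.25 219.87] F [-0.28  5.68 -0.88] Mo [1.22  0.098 0.036] op 41.970449445737266 tilt [-0.07  0.05  0.02]
```

View pics/w6.png

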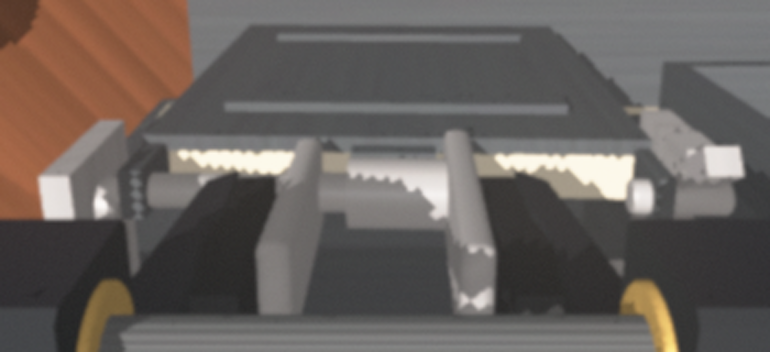

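The tab spacing in the picture (194 px) puts the pin only about 4 mm out of the commanded 6, and Fy is about 5.7 N. So the coned tip is pressing on the eye plate's face, slightly off the eye. The eye end probably sits low, because the pin originally rested on the bottom of its eye. I'll raise that end by turning about the stub.

```bash
python3 -m handwheel '[[[0,-0.0003,0,-0.0014,0,0],[0,-0.0006,0,-0.0028,0,0],[0,-0.0006,0,-0.0028,0,0]]]' >/dev/null;python3 f.py
python3 -m handwheel '[[[0,-0.0003,0,-0.0014,0,0],[0,-0.0006,0,-0.0028,0,0],[0,-0.0006,0,-0.0028,0,0]]]' >/dev/null;python3 f.py
python3 -m handwheel '[[[0,-0.0003,0,-0.0014,0,0],[0,-0.0006,0,-0.0028,0,0],[0,-0.0006,0,-0.0028,0,0]]]' >/dev/null;python3 f.py
```

```text
t 18.6667 rel empty (mm) [ -0.    -1.28 220.23] F [-0.24  5.39 -2.37] Mo [ 1.16   0.301 -0.023] op 42.106791958999864 tilt [-0.61  0.06  0.02]
t 18.9167 rel empty (mm) [  0.15  -1.31 220.72] F [-1.43  5.56 -3.59] Mo [ 1.116  0.208 -0.016] op 41.99068830449467 tilt [-1.13  0.06 -0.  ]
t 19.1667 rel empty (mm) [  0.32  -1.33 221.24] F [-1.07  5.31 -2.99] Mo [1.181 0.105 0.033] op 41.97348029069232 tilt [-1.64  0.07 -0.02]
```

```bash
python3 -m handwheel '[[[0,0.0006,0,0.0028,0,0],[0,0.0012,0,0.0056,0,0],[0,0.0015,0,0.0075,0,0],[0,0.0015,0,0.0075,0,0]]]' >/dev/null;python3 f.py
python3 - <<'E'
from h import *
im=snapshot("wrist")[:,:,::-1];cv2.imwrite("pics/w7full.png",im)
a=cv2.imread("pics/w2.png")
f=lambda m:np.hstack([cv2.resize(m[235:325,160:260],None,fx=4,fy=3.3,interpolation=cv2.INTER_CUBIC),cv2.resize(m[235:325,400:500],None,fx=4,fy=3.3,interpolation=cv2.INTER_CUBIC)])
cv2.imwrite("pics/w7.png",np.vstack([f(a),f(im)]))
E
```

```text
t 19.5 rel empty (mm) [  0.24  -1.39 220.45] F [-0.06  6.66  0.95] Mo [ 1.399 -0.101  0.032] op 41.89317206483704 tilt [-0.16  0.02 -0.01]
```

View pics/w7.png

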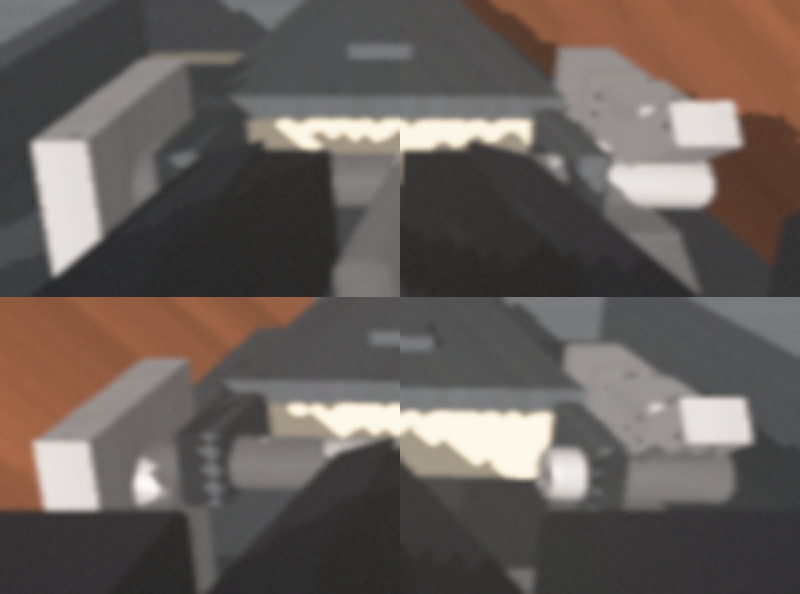

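The stub and horn relation matches the hung view, so the stub is seated. The pin's cone is at the eye's face, and comparing the two views suggests the eye end is about 1 mm too far outward. I'll yaw about the stub and watch Fy.

```bash
python3 -m handwheel '[[[0.0003,-0.0004,0,-0.001,-0.0012,0],[0.0005,-0.0004,0,-0.0018,-0.0024,0],[0.0005,-0.0004,0,-0.0018,-0.0024,0]]]' >/dev/null;python3 f.py
python3 -m handwheel '[[[0.0003,0,0,0,-0.0012,0],[0.0005,0,0,0,-0.0024,0],[0.0005,0,0,0,-0.0024,0]]]' >/dev/null;python3 f.py
python3 -m handwheel '[[[0.0003,0,0,0,-0.0012,0],[0.0005,0,0,0,-0.0024,0],[0.0005,0,0,0,-0.0024,0]]]' >/dev/null;python3 f.py
```

```text
t 19.8 rel empty (mm) [  0.42  -1.37 220.65] F [-0.6   6.14  0.09] Mo [ 1.44   0.105 -0.026] op 42.21347832320099 tilt [-0.53 -0.41  0.03]
t 20.05 rel empty (mm) [  0.66  -1.35 220.67] F [-1.19  6.35 -1.83] Mo [1.41  0.177 0.003] op 42.3830457288894 tilt [-0.52 -0.85  0.06]
t 20.3 rel empty (mm) [  0.91  -1.35 220.69] F [-2.02  6.41 -1.  ] Mo [ 1.385  0.297 -0.048] op 42.211780036938684 tilt [-0.51 -1.29  0.09]
```

```bash
python3 -m handwheel '[[[-0.0006,0,0.0005,0,0.003,0],[-0.001,0,0.001,0,0.0048,0],[-0.001,0,0.001,0,0.0048,0]]]' >/dev/null;python3 f.py
python3 -m handwheel '[[[0,0,0.0005,0,0,0],[0,0,0.001,0,0,0],[0,0,0.001,0,0,0]]]' >/dev/null;python3 f.py
python3 -m handwheel '[[[0,0,0.0005,0,0,0],[0,0,0.001,0,0,0],[0,0,0.001,0,0,0]]]' >/dev/null;python3 f.py
```

```text
t 20.55 rel empty (mm) [  0.44  -1.31 220.6 ] F [0.27 5.61 0.46] Mo [ 1.103 -0.047 -0.025] op 41.569656499969476 tilt [-0.6  -0.43 -0.01]
t 20.8 rel empty (mm) [  0.42  -1.16 220.51] F [0.8  2.82 1.33] Mo [ 0.617 -0.058  0.007] op 41.79622191465322 tilt [-0.69 -0.49 -0.02]
t 21.05 rel empty (mm) [  0.59  -0.73 220.09] F [-0.63  0.57 -0.02] Mo [ 0.084 -0.062 -0.036] op 42.651129223140344 tilt [-0.76 -0.5  -0.05]
```

The force behaviour fits this: the pin is blocked on the plate face while the door leans on its sideways limit. The view ray runs mostly down, so the picture can't rule out the stub sitting on the outer flare, a few mm high and about 1.5 mm too far out. A 0.5° yaw error over 172 mm would cause that. I'll redraw the pin, lift slightly, move in and feel again.

```bash
python3 -m handwheel '[[[0,0,0.001,0.001,0,0],[0,0,0.002,0.002,0,0],[0,0,0.003,0.0034,0,0],[0,0,0.003,0.0034,0,0],[0,0,0.003,0.0034,0,0],[0,0,0.003,0.0034,0,0]]]' -1 28 >/dev/null;python3 f.py
python3 -m handwheel '[[[0,-0.001,0,0,0,0],[0,-0.002,0,0,0,0],[0,-0.003,0,0,0,0],[0,-0.003,0,0,0,0]]]' >/dev/null;python3 f.py
python3 -m handwheel '[[[0.0005,0,0,0,0,0],[0.001,0,0,0,0,0],[0.001,0,0,0,0,0]]]' >/dev/null;python3 f.py
```

```text
t 21.55 rel empty (mm) [  0.85   1.58 219.77] F [-0.75 -6.51 -6.3 ] Mo [-1.216  0.061 -0.017] op 35.947085858011725 tilt [-0.21 -0.53 -0.1 ]
t 21.8833 rel empty (mm) [  1.06   2.62 223.03] F [ 0.85 -4.88 -8.09] Mo [-1.399 -0.115 -0.009] op 35.57493966072252 tilt [-0.14 -0.45 -0.1 ]
t 22.1333 rel empty (mm) [  1.29   2.7  223.19] F [-0.98 -5.21 -9.06] Mo [-1.382  0.086  0.015] op 35.32531974910257 tilt [-0.11 -0.49 -0.  ]
```

```bash
python3 -m handwheel '[[[0,0,-0.0012,0,0,0],[0,0,-0.0024,0,0,0],[0,0,-0.0035,0,0,0],[0,0,-0.0035,0,0,0]]]' >/dev/null;python3 f.py
python3 -m handwheel '[[[0.0004,0.0008,0,0,0,0],[0.0004,0.0016,0,0,0,0],[0.0004,0.002,0,0,0,0],[0.0004,0.002,0,0,0,0]]]' >/dev/null;python3 f.py
python3 -m handwheel '[[[0,0.0005,0,0,0,0],[0,0.001,0,0,0,0],[0,0.001,0,0,0,0]]]' >/dev/null;python3 f.py
```

```text
t 22.4667 rel empty (mm) [  0.98   0.95 223.92] F [-0.73 -0.34 -6.51] Mo [ 0.03  -0.055 -0.021] op 35.90730388183643 tilt [ 0.08 -0.43  0.07]
t 22.8 rel empty (mm) [  1.52   0.42 221.62] F [-0.13 -0.01 -5.26] Mo [ 0.421 -0.039 -0.033] op 35.9264821752639 tilt [ 0.01 -0.45  0.04]
t 23.05 rel empty (mm) [  1.41   0.36 221.02] F [0.14 0.52 2.01] Mo [ 0.64  -0.29  -0.051] op 35.505555451649485 tilt [ 0.03 -0.45  0.06]
```

```bash
python3 -m handwheel '[[[0.0005,-0.0004,0,0,0,0],[0.001,-0.0004,0,0,0,0],[0.001,-0.0004,0,0,0,0]]]' >/dev/null;python3 f.py
python3 -m handwheel '[[[0.0005,0,0,0,0,0],[0.001,0,0,0,0,0],[0.001,0,0,0,0,0]]]' >/dev/null;python3 f.py
python3 -m handwheel '[[[0.0005,0,0,0,0,0],[0.001,0,0,0,0,0],[0.001,0,0,0,0,0]]]' >/dev/null;python3 f.py
```

```text
t 23.3 rel empty (mm) [  1.82   0.3  221.18] F [-1.19  1.79  0.18] Mo [0.797 0.219 0.023] op 35.53010451942367 tilt [ 0.02 -0.48  0.12]
t 23.55 rel empty (mm) [  2.12   0.31 221.23] F [-4.29  1.99 -1.07] Mo [1.006 0.902 0.16 ] op 35.489018526329296 tilt [ 0.02 -0.5   0.2 ]
t 23.8 rel empty (mm) [  2.78   0.17 221.23] F [-4.2   1.96 -0.55] Mo [0.903 1.25  0.094] op 35.84066595951222 tilt [ 0.01 -0.5   0.23]
```

The x sweep finds walls about 2 mm apart, centred near +0.3, so the stub is in the 10 mm slot. With a weak grip, the load at the stub was probably rolling the door so the eye end sat low. I'll centre it, hover just off the floor with zero stub load, then let the pin out again.

```bash
python3 -m handwheel '[[[-0.0012,-0.0004,0.0003,-0.0007,0.0006,0],[-0.0024,-0.0008,0.0003,-0.0014,0.0012,0],[-0.0036,-0.0008,0.0003,-0.0014,0.0012,0],[-0.0036,-0.0008,0.0003,-0.0014,0.0012,0]]]' >/dev/null;python3 f.py
python3 -m handwheel '[[[0,-0.0003,0,0,0,0],[0,-0.0003,0,0,0,0],[0,-0.0003,0,0,0,0]]]' >/dev/null;python3 f.py
python3 -m handwheel '[[[0,0,0,0,0,0],[0,0,0,0,0,0]]]' >/dev/null;python3 f.py
```

```text
t 24.1333 rel empty (mm) [  2.01   0.14 221.49] F [-0.48  1.26  0.51] Mo [ 0.937  0.189 -0.028] op 35.38412152255033 tilt [-0.32 -0.21 -0.11]
t 24.3833 rel empty (mm) [  1.99   0.2  221.63] F [ 0.04  2.88 -1.71] Mo [ 0.998  0.118 -0.031] op 35.604678271517145 tilt [-0.32 -0.21 -0.09]
t 24.55 rel empty (mm) [  1.85   0.14 221.64] F [ 0.21  2.45 -2.44] Mo [ 1.007 -0.019 -0.036] op 35.68493230783333 tilt [-0.32 -0.22 -0.08]
```

```bash
python3 -m handwheel '[[[0,-0.0008,0,0,0,0],[0,-0.0016,0,0,0,0],[0,-0.0016,0,0,0,0]]]' >/dev/null;python3 f.py
python3 -m handwheel '[[[-0.0005,-0.001,0.0005,0,0,0],[-0.0008,-0.0015,0.0005,0,0,0],[-0.0008,-0.0015,0.0005,0,0,0]]]' >/dev/null;python3 f.py
```

```text
t 24.8 rel empty (mm) [  1.58  -1.17 223.01] F [-1.03 -0.25 -5.52] Mo [-0.027  0.148 -0.021] op 35.84727494744348 tilt [-0.43 -0.3  -0.08]
t 25.05 rel empty (mm) [  0.59   0.22 224.84] F [-0.26 -0.7  -5.51] Mo [ 0.061 -0.001  0.063] op 35.88237530597825 tilt [-0.34 -0.26 -0.05]
```

```bash
python3 -m handwheel '[[[0,0.0008,0,0,0,0],[0,0.0016,0,0,0,0],[0,0.0022,0,0,0,0],[0,0.0022,0,0,0,0]]]' >/dev/null;python3 f.py
for i in 1; do python3 -m handwheel '[[[0,0.0004,0,0,0,0],[0,0.0008,0,0,0,0],[0,0.0008,0,0,0,0]]]' >/dev/null;python3 f.py; done
python3 -m handwheel '[[[0,0.0004,0,0,0,0],[0,0.0008,0,0,0,0],[0,0.0008,0,0,0,0]]]' >/dev/null;python3 f.py
python3 -m handwheel '[[[0,0.0004,0,0,0,0],[0,0.0008,0,0,0,0],[0,0.0008,0,0,0,0]]]' >/dev/null;python3 f.py
```

```text
t 25.3833 rel empty (mm) [  0.56   0.5  222.57] F [-0.51 -0.09 -6.63] Mo [ 0.042 -0.044  0.034] op 36.114482192676505 tilt [-0.32 -0.25 -0.03]
t 25.6333 rel empty (mm) [  0.41   0.58 222.06] F [ 0.49  0.71 -4.88] Mo [ 0.092 -0.184 -0.061] op 35.400952154266825 tilt [-0.3  -0.25 -0.01]
t 25.8833 rel empty (mm) [  0.27   0.53 221.6 ] F [ 1.73 -1.96 -0.57] Mo [ 0.047 -0.417 -0.077] op 35.40756856059359 tilt [-0.28 -0.25  0.01]
t 26.1333 rel empty (mm) [  0.14   0.46 221.04] F [ 2.3  -3.03  6.02] Mo [ 0.072 -0.621 -0.175] op 35.70458919503706 tilt [-0.27 -0.25  0.02]
```

The contact height differs by about 1.2 mm because the door slid that much in the earlier weak grip. The floor itself is flat. I'll unload the stub and release the pin again.

```bash
python3 -m handwheel '[[[0.0002,-0.0006,-0.0003,0,0,0],[0.0003,-0.0012,-0.0006,0,0,0],[0.0003,-0.0014,-0.0006,0,0,0],[0.0003,-0.0014,-0.0006,0,0,0]]]' >/dev/null;python3 f.py
python3 -m handwheel '[[[0,0,-0.0008,0,0,0],[0,0,-0.0012,0,0,0],[0,0,-0.0012,0,0,0]]]' -0.136 28 >/dev/null;python3 f.py
python3 -m handwheel '[[[0,0,-0.0006,0,0,0],[0,0,-0.001,0,0,0],[0,0,-0.001,0,0,0]]]' -0.102 >/dev/null;python3 f.py
```

```text
t 26.4667 rel empty (mm) [  0.42   0.45 221.69] F [-0.34 -0.38 -2.19] Mo [ 0.481 -0.145 -0.048] op 35.64630619417305 tilt [-0.27 -0.24  0.03]
t 26.7167 rel empty (mm) [  0.49  -0.73 221.75] F [-0.13  2.03 -3.33] Mo [ 0.638 -0.023 -0.051] op 37.90665152360854 tilt [-0.26 -0.24  0.03]
t 26.9667 rel empty (mm) [  0.58  -1.66 221.87] F [-0.77  3.01 -2.73] Mo [ 0.848 -0.084  0.025] op 39.699846102470076 tilt [-0.25 -0.23  0.02]
```

```bash
python3 -m handwheel '[[[0,-0.0003,-0.0006,0,0,0],[0,-0.0005,-0.0012,0,0,0],[0,-0.0005,-0.0012,0,0,0]]]' -0.045 >/dev/null;python3 f.py
python3 -m handwheel '[[[0,0,0,0,0,0],[0,0,0,0,0,0]]]' >/dev/null;python3 f.py
python3 - <<'E'
from h import *
a=snapshot("wrist")[:,:,::-1];cv2.imwrite("pics/w8full.png",a)
# tab tops separation along a row: print gray profile
g=cv2.cvtColor(a,cv2.COLOR_BGR2GRAY);old=cv2.cvtColor(cv2.imread("pics/w2.png"),cv2.COLOR_BGR2GRAY)
for v in(300,320): print(v,g[v,240:390:2].tolist())
E
```

```text
t 27.2167 rel empty (mm) [  0.94  -3.25 222.27] F [ 1.13  4.02 -3.23] Mo [ 0.796 -0.155  0.099] op 42.124205981378054 tilt [-0.29 -0.23 -0.02]
t 27.3833 rel empty (mm) [  0.95  -3.3  222.27] F [ 0.94  4.01 -2.38] Mo [ 0.754 -0.28   0.116] op 42.017697064065814 tilt [-0.3  -0.23 -0.03]
300 [53, 50, 48, 47, 46, 44, 46, 46, 45, 46, 45, 47, 45, 57, 102, 112, 112, 113, 110, 108, 106, 103, 103, 102, 102, 102, 93, 76, 75, 75, 74, 75, 75, 80, 110, 117, 116, 118, 117, 118, 117, 116, 118, 117, 118, 117, 116, 118, 118, 117, 117, 118, 118, 117, 120, 136, 155, 143, 144, 146, 156, 154, 148, 144, 138, 131, 113, 68, 53, 50, 52, 52, 54, 53, 55]
320 [43, 42, 43, 42, 43, 44, 43, 46, 45, 45, 45, 44, 98, 122, 125, 127, 126, 127, 123, 116, 106, 103, 101, 101, 84, 66, 64, 65, 65, 65, 65, 67, 65, 66, 66, 65, 66, 65, 66, 67, 65, 64, 66, 66, 66, 66, 65, 66, 67, 66, 67, 67, 66, 66, 67, 68, 66, 108, 106, 104, 107, 118, 124, 127, 128, 126, 125, 119, 86, 47, 43, 44, 44, 44, 46]
```

Run:
```python
from h import *
for n in("w7full","w8full"):
    a=cv2.imread(f"pics/{n}.png");g=cv2.cvtColor(a,cv2.COLOR_BGR2GRAY)
    print(n,[(240+2*i,int(x)) for i,x in enumerate(g[320,240:390:2]) if i<18 or i>52])
a=cv2.imread("pics/w8full.png");b=cv2.imread("pics/w7full.png")
f=lambda m:cv2.resize(m[245:325,160:300],None,fx=2.8,fy=3.6,interpolation=cv2.INTER_CUBIC)
cv2.imwrite("pics/w8.png",np.hstack([f(b),f(a)]))
```

```text
w7full [(240, 41), (242, 41), (244, 44), (246, 43), (248, 43), (250, 45), (252, 43), (254, 42), (256, 42), (258, 44), (260, 42), (262, 44), (264, 43), (266, 64), (268, 116), (270, 124), (272, 127), (274, 128), (346, 65), (348, 66), (350, 66), (352, 70), (354, 97), (356, 102), (358, 105), (360, 115), (362, 123), (364, 127), (366, 129), (368, 130), (370, 128), (372, 124), (374, 101), (376, 52), (378, 46), (380, 44), (382, 46), (384, 46), (386, 45), (388, 46)]
w8full [(240, 43), (242, 42), (244, 43), (246, 42), (248, 43), (250, 44), (252, 43), (254, 46), (256, 45), (258, 45), (260, 45), (262, 44), (264, 98), (266, 122), (268, 125), (270, 127), (272, 126), (274, 127), (346, 66), (348, 67), (350, 68), (352, 66), (354, 108), (356, 106), (358, 104), (360, 107), (362, 118), (364, 124), (366, 127), (368, 128), (370, 126), (372, 125), (374, 119), (376, 86), (378, 47), (380, 43), (382, 44), (384, 44), (386, 44), (388, 46)]
```

View pics/w8.png

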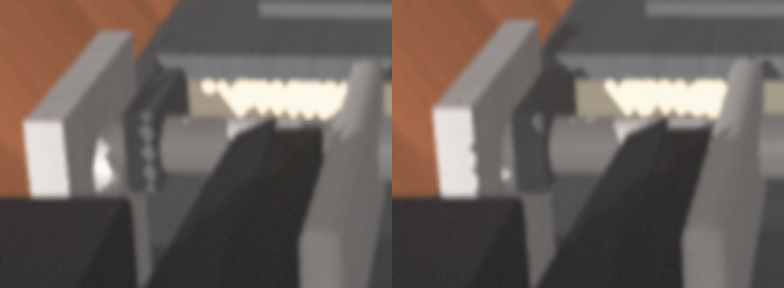

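In the left half (before), the cone showed outside the plate and was blocked. In the right half (now), the rod runs into the eye with no cone visible, and both tabs are against the fingers at 42 mm. That puts the pin 6 mm out and about 3.5 mm into the eye. I'll continue releasing it gradually.

```bash
python3 -m handwheel '[[[0,0.0003,0,0,0,0],[0,0.0003,-0.0005,0,0,0],[0,0.0003,-0.001,0,0,0],[0,0.0003,-0.001,0,0,0]]]' 0.045 >/dev/null;python3 f.py
python3 -m handwheel '[[[0,0.0003,-0.0003,0,0,0],[0,0.0006,-0.0006,0,0,0],[0,0.0006,-0.001,0,0,0],[0,0.0006,-0.001,0,0,0]]]' 0.09 >/dev/null;python3 f.py
```

```text
t 27.7667 rel empty (mm) [  0.88  -4.68 222.22] F [1.94 0.18 3.89] Mo [ 0.182 -0.631  0.134] op 45.893527741304666 tilt [-0.31 -0.27 -0.03]
t 28.1 rel empty (mm) [  0.26  -5.18 221.55] F [0.89 1.47 2.51] Mo [ 0.331 -0.234  0.098] op 48.25094343154957 tilt [-0.27 -0.24  0.05]
```

```bash
python3 -m handwheel '[[[0,-0.0003,-0.0008,0,0,0],[0,-0.0006,-0.0008,0,0,0],[0,-0.0006,-0.0008,0,0,0],[0,-0.0006,-0.0008,0,0,0],[0,-0.0006,-0.0008,0,0,0]]]' 0.364 >/dev/null;python3 f.py
python3 - <<'E'
from h import *
a=snapshot("wrist")[:,:,::-1];cv2.imwrite("pics/w9full.png",a)
g=cv2.cvtColor(a,cv2.COLOR_BGR2GRAY)
for v in (300,320,330):print(v,[int(x) for x in g[v,220:420:2]])
E
```

```text
t 28.5167 rel empty (mm) [  0.52  -6.41 221.95] F [ 0.06 -0.14  0.1 ] Mo [0.14  0.017 0.014] op 60.38180048985805 tilt [-0.32 -0.26  0.01]
300 [45, 44, 44, 47, 44, 45, 43, 42, 44, 45, 43, 44, 44, 42, 43, 42, 43, 43, 55, 73, 74, 77, 104, 109, 112, 110, 109, 105, 104, 102, 101, 102, 100, 101, 97, 75, 73, 73, 74, 74, 75, 74, 75, 75, 73, 73, 74, 81, 114, 123, 122, 122, 122, 122, 124, 122, 137, 171, 186, 185, 153, 128, 158, 167, 142, 161, 183, 160, 171, 187, 168, 137, 143, 146, 145, 153, 153, 148, 142, 137, 128, 110, 77, 53, 47, 50, 51, 55, 55, 54, 53, 54, 54, 54, 52, 54, 51, 55, 61, 60]
320 [40, 40, 41, 41, 40, 41, 42, 42, 40, 40, 38, 41, 43, 41, 41, 43, 39, 42, 56, 85, 117, 123, 127, 124, 124, 122, 117, 107, 102, 101, 101, 100, 84, 67, 66, 66, 65, 63, 66, 65, 65, 66, 65, 65, 66, 67, 65, 66, 65, 67, 65, 66, 67, 67, 68, 68, 68, 67, 67, 67, 67, 68, 67, 67, 67, 67, 67, 67, 67, 67, 67, 86, 104, 105, 102, 102, 110, 120, 124, 128, 126, 126, 123, 111, 59, 42, 45, 44, 45, 44, 44, 44, 45, 43, 43, 44, 44, 44, 46, 45]
330 [42, 40, 40, 41, 40, 42, 41, 38, 40, 38, 40, 40, 40, 42, 40, 40, 53, 62, 63, 73, 115, 124, 127, 126, 125, 122, 119, 108, 102, 101, 99, 81, 63, 64, 63, 65, 63, 64, 65, 65, 66, 64, 66, 64, 64, 64, 64, 64, 64, 64, 66, 65, 65, 64, 65, 65, 65, 65, 65, 65, 64, 66, 65, 64, 65, 66, 65, 66, 65, 65, 66, 66, 79, 128, 139, 112, 111, 118, 123, 137, 143, 123, 120, 104, 69, 52, 41, 46, 54, 54, 52, 44, 44, 41, 44, 42, 43, 44, 42, 43]
```

The force reads zero and the tabs span 129 px, which is 48.1 mm. So the pin is fully out and the door hangs by itself. I'll withdraw straight up.

```bash
python3 -m handwheel '[[[0,-0.002,0,0,0,0],[0,-0.006,0,0,0,0],[0,-0.01,0,0,0,0],[0,-0.015,0,0,0,0],[0,-0.02,0,0,0,0]]]' >/dev/null;python3 f.py
python3 -m handwheel '[[[0,-0.015,0,0,0,0],[0,-0.03,0,0,0,0],[0,-0.05,0,0,0,0],[0,-0.075,0,0,0,0],[0,-0.1,0,0,0,0],[-0.01,-0.13,0,0,0,0],[-0.02,-0.14,0,0,0,0],[-0.02,-0.14,0,0,0,0],[-0.02,-0.14,0,0,0,0]]]' >/dev/null;python3 f.py
python3 - <<'E'
from h import *
a=snapshot("wrist")[:,:,::-1];cv2.imwrite("pics/w10.png",a)
print([(np.round(b["bbox"]).tolist(),round(b["confidence"],2)) for b in boxes_of("door","wrist")])
cv2.imwrite("pics/t10.png",snapshot("top")[:,:,::-1])
for t in("door","firebrick","hammer","flux_tin"):print(t,[(np.round(b["bbox"]).tolist(),round(b["confidence"],2)) for b in boxes_of(t,"top")])
O=np.array([.6234,-.0377,0])-.172*fy+.0005*fx+[0,0,.207]
for n,y,z in(("stubtip",.0755,0),("fixed",.0155,.046),("pintab",-.0265,.046),("pintip",-.072,0)):
    print(n,proj("wrist",O+y*fy+[0,0,z]))
E
```

```text
t 28.9833 rel empty (mm) [  0.58  -6.04 242.69] F [0.35 0.46 0.04] Mo [ 0.084 -0.061  0.03 ] op 59.83757216769451 tilt [-0.29 -0.25  0.02]
t 29.7333 rel empty (mm) [-19.32  -5.63 382.25] F [-0.25 -0.17 -0.67] Mo [-0.039 -0.052  0.009] op 60.05766975651025 tilt [-0.27 -0.28  0.02]
[([261.0, 200.0, 408.0, 261.0], 0.69)]
door [([461.0, 309.0, 542.0, 372.0], 0.92), ([437.0, 204.0, 517.0, 263.0], 0.72), ([269.0, 233.0, 283.0, 254.0], 0.48)]
firebrick [([130.0, 149.0, 217.0, 226.0], 0.64)]
hammer [([108.0, 226.0, 219.0, 298.0], 0.89)]
flux_tin [([181.0, 319.0, 213.0, 342.0], 0.87), ([274.0, 236.0, 284.0, 252.0], 0.69), ([131.0, 148.0, 219.0, 222.0], 0.18)]
stubtip [405.7281 235.5354]
fixed [346.5705 250.3836]
pintab [296.3371 250.1295]
pintip [252.735  234.7917]
```

Run:
```python
import cv2
a=cv2.imread("pics/w10.png");cv2.imwrite("pics/w10c.png",cv2.resize(a[120:300,180:460],None,fx=2.8,fy=2.8,interpolation=cv2.INTER_CUBIC))
```

```text
(no output)
```

The picture limit is reached, so I'll check numerically. I'll bring the wrist camera to the same relative pose as the first hung view and correlate the patches.

```bash
python3 -m handwheel '[[[0.01,-0.0222,0,0,0,0],[0.03,-0.0222,0,0,0,0],[0.047,-0.0222,0.001,0.0015,0.0015,0],[0.047,-0.0222,0.001,0.0015,0.0015,0],[0.047,-0.0222,0.001,0.0015,0.0015,0],[0.047,-0.0222,0.001,0.0015,0.0015,0]]]' >/dev/null;python3 f.py
python3 - <<'E'
from h import *
n=snapshot("wrist")[:,:,::-1].copy();cv2.imwrite("pics/w11.png",n);n=cv2.cvtColor(n,6);a=cv2.cvtColor(cv2.imread("pics/w1.png"),6)
P={"pin+eye":(250,160,275,225),"rod+pintab":(275,165,303,208),"barrel+fixtab":(315,165,352,208),"stub+saddle":(380,160,410,222),"door":(262,163,400,202),"eyeonly":(250,168,268,222)}
for k,(l,t,rr,b) in P.items():
    m=cv2.matchTemplate(n,a[t:b,l:rr],5);_,v,_,p=cv2.minMaxLoc(m);print(k,round(v,3),"shift",p[0]-l,p[1]-t)
print([(np.round(b["bbox"]).tolist(),round(b["confidence"],2)) for b in boxes_of("door","wrist")])
E
```

```text
t 30.5833 rel empty (mm) [ 26.98  -4.27 404.13] F [-0.32  0.73 -0.7 ] Mo [ 0.035 -0.028  0.049] op 60.17174077139939 tilt [-0.05 -0.01  0.04]
pin+eye 0.969 shift 0 2
rod+pintab 0.988 shift 0 2
barrel+fixtab 0.991 shift 0 2
stub+saddle 0.95 shift 0 2
door 0.983 shift 0 2
eyeonly 0.971 shift 0 2
[([261.0, 163.0, 403.0, 204.0], 0.82), ([414.0, 409.0, 439.0, 422.0], 0.72)]
```

Run:
```python
from h import *
a=cv2.imread("pics/top0.png");n=snapshot("top")[:,:,::-1]
for k,(l,t,rr,b) in {"hammer":(105,225,180,275),"brick":(132,147,200,224),"tin":(180,312,218,345)}.items():
    m=cv2.matchTemplate(np.ascontiguousarray(n),a[t:b,l:rr],5);_,v,_,p=cv2.minMaxLoc(m);print(k,round(v,3),p[0]-l,p[1]-t)
print(r.get_state()["clock"]);job.finish_job()
```

```text
hammer 0.998 0 0
brick 0.945 0 0
tin 1.0 0 0
30.7333
the job is handed in; nothing more can be done
```

The door now hangs on the empty mouth, with its stub down in the saddle and the pin sprung home through the eye. I handed the job in at about 31 s of the 58 s allowed, with the gripper clear above the door.

**What I did:** I squeezed the pin back, lifted the door off and carried it out in front of the hanger plates. Then I lowered it by feel into the empty mouth. The seat turned out to be about 5 mm above the nominal point.

**What went wrong on the way:** The first release failed. The pin's coned tip stopped on the face of the eye plate, and the door slid about 1 mm in the weakened grip. I squeezed the pin back, lifted the door slightly, re-centred it and tried again with almost no load on the stub, and it went in. Contact forces I read at the empty mouth stayed at about 15 N or less.

**Last checks:**
- **Pin and door:** When I let go, the tabs spanned about 48 mm (pin fully out) and the force on the tool read zero.
- **Seating:** From the same relative camera pose, the eye, tabs, rod and stub/saddle patches all matched the original hung view. Correlations were 0.95 to 0.99, with the same 0,2 pixel shift for every patch.
- **Bench items:** The hammer, brick and tin show no shift in the top view. The brick's match was weaker (0.945), and its detected box was narrower in the earlier check, probably because the arm partly covered it.
- **Not seen by eye:** The 12-picture limit was reached, so I checked the final state only by these numbers.

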